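# Put the washed things and the seasonings back in each other's places

### The job

The washed things and the seasonings on the pine board are standing in each other's places: put the yellow tumbler on the slatted wooden rack, the grater on the steel drip tray, the salt shaker on the beige saucer and the pepper mill on the round cork mat, each standing upright in the middle of its place and let go. All four places are taken, so park things on clear board on the way. Keep everything upright, set things down rather than drop them, and leave the soap dish and the white box where they are.

Things in the scene. Friction and masses are not known exactly. Their poses are not given: they have to be found in the camera images.
- tumbler: Loose yellow plastic tumbler, open at the top, 90 mm tall, tapered: outside diameter 50 mm at the foot, 62 mm at the rim (about 58 mm at 60 mm height), wall 3 mm, 50 to 80 g. Origin at the centre of its underside, z up.
- grater: Loose small steel grater: upright straight-sided block 50 mm (its x) by 36 mm (its y), 78 mm tall, dark teeth on the two broad faces, with a black handle arch on top that runs along its x, 45 mm long, 9 mm thick, up to 98 mm height. 90 to 145 g. Origin at the centre of its underside, z up.
- salt_shaker: Loose glass salt shaker, round, 42 mm diameter, glass up to 58 mm, domed chrome top up to 81 mm. 110 to 180 g. Origin at the centre of its underside, z up.
- pepper_mill: Loose round wooden pepper mill: body 40 mm diameter up to 64 mm, narrow steel collar, wooden head 38 mm diameter from 68 to 80 mm tapering to a small steel ball, 98 mm tall. 105 to 170 g. Origin at the centre of its underside, z up.
- saucer: Round beige melamine saucer, 120 mm over its raised rim (rim 14 mm high), flat floor about 92 mm across. Fixed; its underside lies on the board (z = 0.022 m), origin at the centre of its underside, z up; things stand on its surface 8 mm above the origin.
- cork_mat: Round flat cork mat, 110 mm diameter, 8 mm thick, no rim. Fixed; its underside lies on the board (z = 0.022 m), origin at the centre of its underside, z up; things stand on its surface 8 mm above the origin.
- slat_rack: Square rack of five dark wooden slats, 110 by 110 mm, 8 mm high, no rim. Fixed; its underside lies on the board (z = 0.022 m), origin at the centre of its underside, z up; things stand on its surface 8 mm above the origin.
- drip_tray: Square steel drip tray with rows of dark holes, 116 by 116 mm, lip 14 mm high. Fixed; its underside lies on the board (z = 0.022 m), origin at the centre of its underside, z up; things stand on its surface 8 mm above the origin.
- soap_dish: Bystander, leave alone: low white rectangular soap dish with a pale bar of soap, 110 (x) by 75 (y) by 28 mm, standing loose on the pine board among the places. Origin at the centre of its underside.
- lid_box: Bystander, leave alone: white plastic box with a clip-on lid, 106 (x) by 186 (y, over the clips) by 81 mm, standing loose on the far part of the pine board. Origin at the centre of its underside. The board itself is a fixed flat slab, x 0.33 to 0.86 m, y -0.40 to 0.40 m, top at z = 0.022 m; nothing stands on it but the things listed here, so the rest of it is clear.
Mind the look-alikes: they are no part of the job. What is shaped like the salt_shaker but blue, green or pink is not meant.

How it is judged:
By the outcome, as a careful person would: the job done as asked, in the order asked, and still so for the second after the job is handed in, with the robot touching nothing.
It also fails if it takes over 128 s, if anything falls off the work surface, if the arm or the gripper's body presses on something with over 40 N, if the wrist force passes 120 N, or if a joint passes its speed limit or range.

### The arm

A 6-joint arm with a two-finger parallel gripper is mounted at the origin on the work surface. World frame = base frame: x ahead of the robot, y to its left, z up, the work surface at z = 0. Lengths are in m, angles in rad, forces in N, time in s.
With the tool pointing down it reaches from about 0.425 to 0.95 m from the base axis. Payload 3.5 kg.
Tool frame: the origin (TCP) lies at the very end of the fingers, on their centre line; the grasp point (between the pads) lies 19 mm behind it; z points along the fingers, y is the direction in which the jaws open and shut (so a half turn about z gives the same grasp; the last joint's range is limited). The gripper opens to 85 mm and grips with 20 to 120 N. Pads are 22 mm wide; open, the fingers measure 114 mm over their backs; the gripper's body (76 mm by 85 mm) begins 54 mm behind the grasp point. The pads swing forward as they close: fully open they stand 13 mm farther back than shut.
Start: joints at [-1.397, 0.286, 1.577, -0, 1.279, -0.15], TCP at [0.215, -0.64, 0.231] pointing down, gripper open.
Joint ranges: [-2.77, 2.77], [-0.9, 2.22], [0.21, 2.48], [-1.53, 4.67], [0.24, 2.81], [-2.84, 2.84]. Speed limits (rad/s): [2.79, 2.79, 3.14, 3.14, 3.14, 3.14].

### API

Orientations are given as a unit quaternion [x, y, z, w].
In Python, from plant import ctrl, eyes, ticket gives the robot as it stands.
- The arm moves only by the tool send_rows, never from a script. Its arguments are lists of equal length, an entry for each row: "translation": the shift along the tool's x, y, z in units of 30 mm (1.0 is 30 mm), a list of three; "rotation": the turn, a rotation vector about the tool's x, y, z in units of 5 degrees (1.0 is 5 degrees), a list of three; "grip": the finger opening in mm, from 0 to 85.4. A call has 1 to 5 rows; each row shifts and turns the commanded pose from where the row before left it, along the tool's axes as they then stand; what a row does not reach is not made up. A row lasts 1/8 s, in which the tool goes at most 62.5 mm and 10.7 degrees, less where a joint would pass 70% of its speed; a pose out of reach is approached as far as the arm can. A call is refused whole if a number of a shift passes 1 or a number of a turn 1, either way. A call with a gripper value outside its range is refused whole. The fingers move at their own pace and stop on an object; "squeeze" is the grip in N (left out, the last holds). Time passes only in rows, so rows that do not move let the fingers close. It gives the time, the measured TCP pose, the force and the opening at its end, in the units of the state.
- ctrl.get_state(): the state, without advancing time (a new reading comes with each control period).
- eyes.read_camera(name): name is "scene" or "top"; returns a dict with "image" (420x560x3 uint8, blue, green, red), "mtx" (3x3 intrinsics, pixels), "dist_coeffs" ([k1, k2, p1, p2, k3] as OpenCV has them; the pictures are not rectified), "xyz" and "orientation" of the camera in the world. Camera axes: x right, y down, z forward; pixel columns grow to the right and rows downward; lengths in m; the calibration is good to about 2 mm. A picture is of the moment at which its call begins. There is no depth.
- ticket.sign_off(): hands the job in, once; it reports no verdict.
The state is a dict: "time": time; "qpos": joint angles; "dq": joint speeds; "joint_efforts": joint torques, N m; "eef_pos": TCP position; "tcp_rot": TCP orientation; "contact_force": force on the tool from outside, world axes, zero at the start; "wrist_torque": the same for the moment, N m; "opening": opening from 0.0 (shut) to 1.0 (fully open).
Only numpy, scipy, OpenCV 4.12 (cv2) and the standard library are available. Lean on these libraries where they do the work, as an engineer would, in place of code of your own. Each camera call takes 0.05 s, during which the arm holds its last target. There are 200 camera calls.

## Working session

There is one attempt and no reset: what is moved stays moved. The work goes in short steps, Python scripts to look and compute and a tool call to move; the robot and the scene stay as the last step left them, time stands still between calls to the robot, and variables do not carry over. Pictures are saved under pics/ and viewed, about 12 in all and at most 16, crops included, and the job is handed in when it is done.

Besides the shell and the picture viewer there is one more tool, called after "Call:" as name(argument=value, ...) on one line, values as JSON. send_rows: Moves the arm, as the interface text tells. Its arguments: {"type":"object","properties":{"translation":{"type":"array"},"rotation":{"type":"array"},"grip":{"type":"array"},"squeeze":{"type":"number"}},"required":["translation","rotation","grip"]}

```bash
mkdir -p pics; ls; cat > h.py <<'E'
import numpy as np, cv2
from scipy.spatial.transform import Rotation as R
from plant import ctrl, eyes, ticket
def cam(n):
    c=eyes.read_camera(n); return c
def Rt(c): return R.from_quat(c["orientation"]).as_matrix(), np.array(c["xyz"])
def px2w(c,uv,z):
    p=cv2.undistortPoints(np.array([[uv]],float),np.array(c["mtx"]),np.array(c["dist_coeffs"]))[0,0]
    M,t=Rt(c); d=M@np.array([p[0],p[1],1]); return t+d*(z-t[2])/d[2]
def w2px(c,P):
    M,t=Rt(c); rv=cv2.Rodrigues(M.T)[0]
    return cv2.projectPoints(np.array(P,float).reshape(-1,1,3),rv,-M.T@t,np.array(c["mtx"]),np.array(c["dist_coeffs"]))[0].reshape(-1,2)
E
python3 - <<'E'
from h import *
import pickle
for n in("scene","top"):
    c=cam(n); cv2.imwrite(f"pics/{n}0.png",c["image"]); pickle.dump(c,open(n+"0.pkl","wb")); print(n,c["xyz"],Rt(c)[0].round(2).tolist(),np.array(c["mtx"]).tolist())
print(ctrl.get_state())
E
```

```text
pics
scene [1.3008498  0.63041521 0.71158949] [[-0.57, 0.47, -0.67], [0.82, 0.32, -0.48], [-0.01, -0.82, -0.57]] [[482.7880883326584, 0.0, 272.1303273459905], [0.0, 482.7880883326584, 209.5594967188635], [0.0, 0.0, 1.0]]
top [0.33412854 0.10085102 0.97788485] [[0.03, -0.98, 0.19], [-1.0, -0.03, 0.0], [0.0, -0.19, -0.98]] [[422.01634827595547, 0.0, 281.21350023037064], [0.0, 422.01634827595547, 211.29561668044482], [0.0, 0.0, 1.0]]
{'time': 0.1, 'qpos': array([-1.39699583e+00,  2.87085336e-01,  1.57805963e+00, -4.32215561e-06,
        1.27859723e+00, -1.50012346e-01]), 'dq': array([ 0.00033985,  0.00072121, -0.00437076, -0.00049328,  0.00031237,
        0.00018439]), 'joint_efforts': array([ 2.81664798e-04, -4.07298625e+01, -2.93699187e+01, -1.38449163e-04,
        3.38605794e-03, -1.79056565e-05]), 'eef_pos': array([ 0.21468724, -0.6393105 ,  0.23006428]), 'tcp_rot': array([ 9.86921091e-01,  1.61200512e-01, -1.48517744e-05, -1.07467104e-03]), 'contact_force': array([-0.65991416,  0.0900666 ,  0.22077838]), 'wrist_torque': array([-0.03901426,  0.00885524,  0.03496394]), 'opening': 0.996031699364101}
```

View pics/scene0.png

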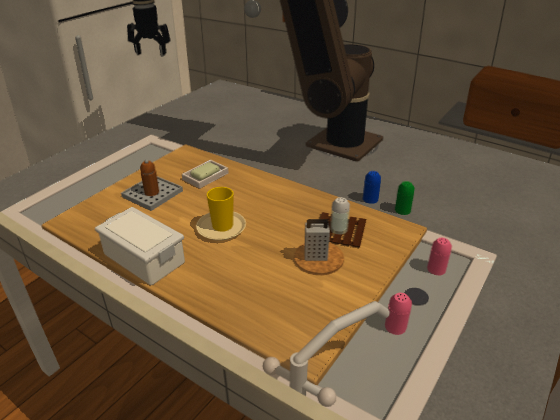

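View pics/top0.png

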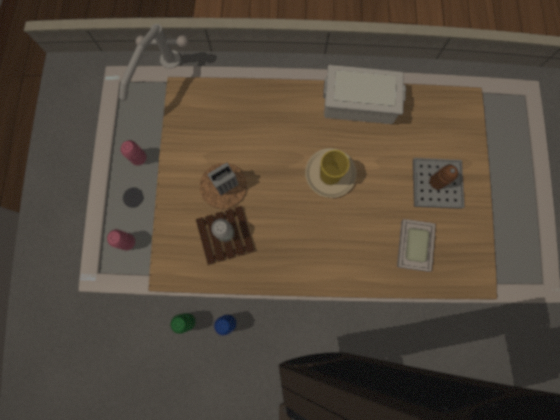

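Candidates: salt shaker = white/clear with chrome top on the rack (scene 340,215; top 223,231). Look-alikes are blue (372,186), green (405,197) and pink (440,256; 398,312). Tumbler is at 221,210, grater at 317,240 and mill at 149,178. Next I'll work out positions.

```bash
cat > ov.py <<'E'
from h import *
def ring(x,y,z,r,n=48):
    a=np.linspace(0,2*np.pi,n); return np.c_[x+r*np.cos(a),y+r*np.sin(a),0*a+z]
def rect(x,y,z,a,b,th):
    q=np.array([[1,1],[-1,1],[-1,-1],[1,-1],[1,1]])*[a/2,b/2]; c,s=np.cos(th),np.sin(th)
    return np.c_[q@np.array([[c,s],[-s,c]])+[x,y],np.full(5,z)]
def shapes(P):
    B=.022;o=[]
    for k,(x,y,*t) in P.items():
        th=np.radians(t[0]) if t else 0; b=t[1] if len(t)>1 else .03
        if k=="saucer":o+=[ring(x,y,B+.014,.06),ring(x,y,.03,.046)]
        if k=="cork":o+=[ring(x,y,.03,.055)]
        if k=="rack":o+=[rect(x,y,.03,.11,.11,th)]
        if k=="tray":o+=[rect(x,y,B+.014,.116,.116,th)]
        if k=="tumbler":o+=[ring(x,y,b,.025),ring(x,y,b+.09,.031)]
        if k=="salt":o+=[ring(x,y,b,.021),ring(x,y,b+.058,.021)]
        if k=="mill":o+=[ring(x,y,b,.02),ring(x,y,b+.064,.02),ring(x,y,b+.098,.003)]
        if k=="grater":o+=[rect(x,y,b,.05,.036,th),rect(x,y,b+.078,.05,.036,th),rect(x,y,b+.098,.045,.009,th)]
        if k=="soap":o+=[rect(x,y,B,.11,.075,th),rect(x,y,B+.028,.11,.075,th)]
        if k=="box":o+=[rect(x,y,B+.081,.106,.186,th)]
    return o
def draw(c,P,s=4):
    im=cv2.resize(c["image"],None,fx=s,fy=s,interpolation=cv2.INTER_CUBIC)
    for q in shapes(P):
        cv2.polylines(im,[np.int32((w2px(c,q)+.5)*s)],False,(255,255,0),1,cv2.LINE_AA)
    return im
def crop(im,s,u0,v0,u1,v1): return im[v0*s:v1*s,u0*s:u1*s]
E
python3 - <<'E'
from ov import *
import pickle
T=pickle.load(open("top0.pkl","rb"));S=pickle.load(open("scene0.pkl","rb"))
def f(c,uv,z): return px2w(c,uv,z).round(3)[:2]
for n,t,s,z in[("saucer",(331,173),(221,227),.033),("cork",(223,186),(319,258),.03),("rack",(225.5,235.5),(341,229),.03),("tray",(438,183),(152,193),.03),
 ("soap",(417,246),(206,173),.04),("box",(366,88),(139,230),.103),("tumrim",(335.5,163),(221,196),.12),("handle",(222,174),None,.128),("salttop",(221,227),(341,201),.11),("milltop",(450,171),(148,163),.128)]:
    print(n,f(T,t,z),f(S,s,z) if s else"")
E
```

```text
saucer [ 0.613 -0.011] [ 0.622 -0.001]
cork [0.576 0.239] [0.587 0.247]
rack [0.461 0.227] [0.467 0.236]
tray [ 0.598 -0.265] [ 0.606 -0.255]
soap [ 0.447 -0.206] [ 0.459 -0.192]
box [ 0.797 -0.083] [ 0.799 -0.074]
tumrim [ 0.61 -0.01] [0.618 0.004]
handle [0.577 0.228] 
salttop [0.467 0.227] [0.471 0.232]
milltop [ 0.598 -0.255] [ 0.613 -0.241]
```

```bash
python3 - <<'E'
from ov import *
import pickle
T=pickle.load(open("top0.pkl","rb"));S=pickle.load(open("scene0.pkl","rb"))
B=[(x,y,.022) for x,y in((.33,.4),(.33,-.4),(.86,-.4),(.86,.4))]
for n,c in(("T",T),("S",S)): print(n,w2px(c,B).round(1).tolist(),c["dist_coeffs"])
P=dict(saucer=(.613,-.011),cork=(.576,.239),rack=(.461,.227,10),tray=(.598,-.265,0),tumbler=(.61,-.01),salt=(.467,.227),mill=(.6,-.255),grater=(.577,.23,30))
b=[np.array(B+[B[0]])]
o=[]
for c in(T,S):
    im=draw(c,P,1)
    for q in b: cv2.polylines(im,[np.int32(w2px(c,q)+.5)],False,(0,0,255),1)
    o.append(im)
t=cv2.resize(o[0][60:310,130:510],None,fx=1.6,fy=1.6); s=cv2.resize(o[1][130:380,30:450],None,fx=1.6,fy=1.6)[:,:]
w=max(t.shape[1],s.shape[1]); 
cv2.imwrite("pics/ov1.png",cv2.resize(np.vstack([cv2.copyMakeBorder(q,0,0,0,w-q.shape[1],0) for q in(t,s)]),None,fx=.75,fy=.75))
E
```

```text
T [[147.1, 291.0], [497.6, 299.0], [481.8, 86.5], [166.5, 75.9]] [-0.10529463  0.          0.          0.          0.        ]
S [[427.3, 226.1], [184.4, 142.9], [39.6, 223.8], [314.8, 381.8]] [-0.11500334  0.          0.          0.          0.        ]
```

View pics/ov1.png

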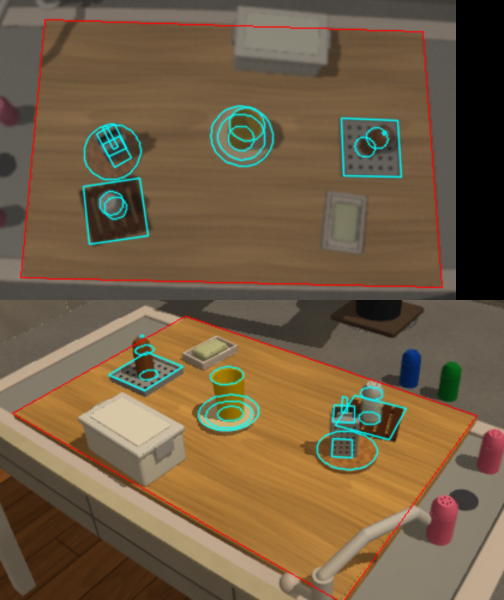

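```bash
cat > cal.py <<'E'
from h import *
import pickle
from scipy.optimize import least_squares
def fit(c,edges):
    im=cv2.GaussianBlur(c["image"].astype(np.float32),(0,0),1); g=im[...,2]-im[...,0]
    W=[];N=[];D=[]
    for a,b,inn in edges:
        for t in np.linspace(.05,.95,60):
            P=np.array(a)*(1-t)+np.array(b)*t; p,q=w2px(c,[P,P+np.array(inn)*.01]); n=(q-p)/np.linalg.norm(q-p)
            s=np.arange(-9,9.01,.25); L=p+s[:,None]*n
            v=cv2.remap(g,L[:,0].astype(np.float32)[:,None],L[:,1].astype(np.float32)[:,None],1)[:,0]
            d=np.gradient(v); i=d.argmax()
            if 2<i<len(s)-3 and d[i]>1.5: W.append(P);N.append(n);D.append(L[i])
    W,N,D=map(np.array,(W,N,D)); print(len(W))
    M,t0=Rt(c)
    def ap(x):
        k=dict(c); k["orientation"]=(R.from_matrix(M)*R.from_rotvec(x[:3])).as_quat(); k["xyz"]=t0+x[3:]; return k
    def f(x): return ((w2px(ap(x),W)-D)*N).sum(1)
    r=least_squares(lambda x:np.r_[f(x),x[:3]/.01,x[3:]/.002],np.zeros(6),loss="soft_l1",f_scale=1.)
    print(np.degrees(r.x[:3]).round(2),(r.x[3:]*1e3).round(2),"rms",np.median(abs(f(np.zeros(6)))),np.median(abs(f(r.x))))
    k=ap(r.x); return k
z=.022
A,B,C,D=(.33,.4,z),(.33,-.4,z),(.86,-.4,z),(.86,.4,z)
E1=(A,B,(1,0,0));E2=(B,C,(0,1,0));E3=(D,C,(-1,0,0));E4=(A,D,(0,-1,0))
if __name__=="__main__":
    for n,e in(("top",[E1,E2,E3,E4]),("scene",[E1,E2])):
        k=fit(pickle.load(open(n+"0.pkl","rb")),e); pickle.dump(k,open(n+"C.pkl","wb"))
        print(w2px(k,[A,B,C,D]).round(1).tolist())
E
python3 cal.py; cat >> h.py <<'E'
import pickle
def cc(n):
    k=pickle.load(open(n+"C.pkl","rb")); k["image"]=eyes.read_camera(n)["image"]; return k
E
python3 - <<'E'
from ov import *
T=pickle.load(open("topC.pkl","rb"));S=pickle.load(open("sceneC.pkl","rb"))
def f(c,uv,z): return px2w(c,uv,z).round(3)[:2]
for n,t,s,z in[("saucer",(331,173),(221,227),.033),("cork",(223,186),(319,258),.03),("rack",(225.5,235.5),(341,229),.03),("tray",(438,183),(152,193),.03),
 ("soap",(417,246),(206,173),.04),("box",(366,88),(139,230),.103),("tumrim",(335.5,163),(221,196),.12),("handle",(222,174),None,.128),("salttop",(221,227),(341,201),.11),("milltop",(450,171),(148,163),.128)]:
    print(n,f(T,t,z),f(S,s,z) if s else"")
E
```

```text
218
[ 0.13 -0.02 -0.05] [-2.83 -0.32  3.76] rms 0.500000000000099 0.2708757648140916
[[147.6, 290.5], [496.8, 298.9], [481.1, 87.3], [167.2, 76.5]]
118
[ 0.27 -0.03  0.1 ] [-0.24 -0.19 -0.68] rms 1.2499999999999978 0.2238211733625905
[[427.7, 228.0], [184.5, 145.3], [39.8, 226.2], [315.4, 384.1]]
saucer [ 0.614 -0.011] [ 0.616 -0.007]
cork [0.576 0.24 ] [0.581 0.242]
rack [0.46  0.228] [0.46  0.232]
tray [ 0.599 -0.267] [ 0.598 -0.264]
soap [ 0.447 -0.207] [ 0.449 -0.201]
box [ 0.799 -0.083] [ 0.794 -0.081]
tumrim [ 0.611 -0.011] [ 0.612 -0.002]
handle [0.577 0.229] 
salttop [0.467 0.228] [0.464 0.228]
milltop [ 0.599 -0.257] [ 0.604 -0.251]
```

```bash
cat > show.py <<'E'
from ov import *
def show(P,name,live=True,s=4,boxes=None):
    """boxes: list of (cam,u0,v0,u1,v1), stacked in a row"""
    o=[]
    cs={n:(cc(n) if live else pickle.load(open(n+"C.pkl","rb"))) for n in {b[0] for b in boxes}}
    for n,*b in boxes: o.append(crop(draw(cs[n],P,s),s,*b))
    return o
E
python3 - <<'E'
from show import *
P=dict(saucer=(.614,-.010),cork=(.578,.240),rack=(.46,.229,10),tray=(.598,-.266,0),tumbler=(.611,-.009),salt=(.463,.229),mill=(.601,-.258),grater=(.577,.232,30),soap=(.448,-.205,0),box=(.799,-.083,0))
o=show(P,"a",False,4,[("top",180,150,270,275),("top",290,130,380,205),("top",390,140,480,275),("scene",275,180,375,280),("scene",180,170,260,245),("scene",110,145,240,210)])
def pad(i,h,w): 
    i=i[:h,:w]; return cv2.copyMakeBorder(i,0,h-i.shape[0],0,w-i.shape[1],0)
a=np.vstack([np.hstack([pad(o[0],500,360),pad(o[3],500,400)])])
cv2.imwrite("pics/o1.png",a)
cv2.imwrite("pics/o2.png",np.vstack([np.hstack([pad(o[1],300,360),pad(o[4],300,320)]),np.hstack([pad(o[2],300,360),pad(o[5],300,440)])[:,:680] if 0 else np.hstack([pad(o[2],300,280),pad(o[5],300,400)])]))
E
```

```text
(no output)
```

View pics/o1.png

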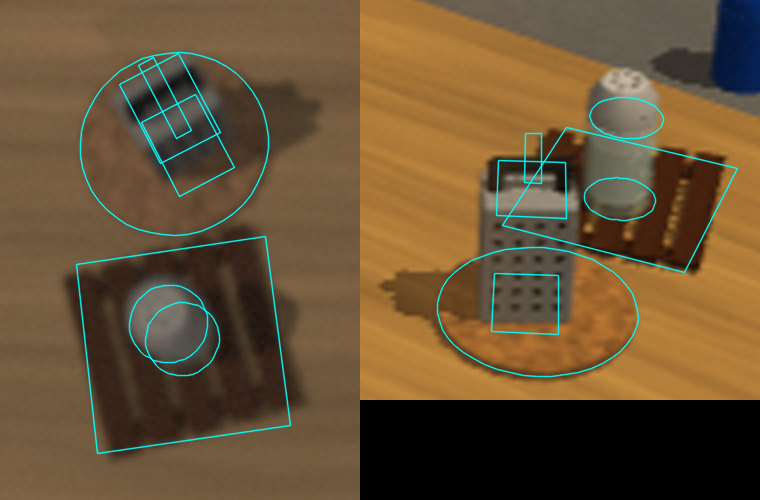

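View pics/o2.png

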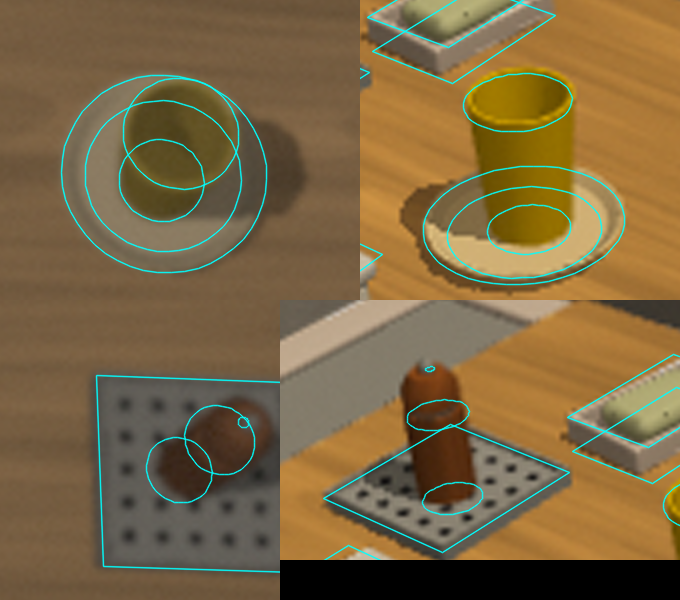

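Rack yaw is about 17° and the grater's long axis is about −60°. The mill sits near the tray centre, and the salt is at about (0.463, 0.229). I'm keeping placement to the order listed: park salt → tumbler to rack → park mill → grater to tray → salt to saucer → mill to cork. First I square the tool to the world axes and travel.

Call:
send_rows(translation=[[0,0,0],[0,0,0],[0,0,0],[0,0,0],[0,0,0]], rotation=[[0,0,0.925],[0,0,0.925],[0,0,0.925],[0,0,0.925],[0,0,0]], grip=[85,85,85,85,85])

```text
time: 0.72
eef_pos: [0.2147, -0.6396, 0.2306]
tcp_rot: [1.0, 0.001, -0.0, -0.001]
contact_force: [-0.1, -0.4, 0.5]
opening: 0.995
```

Call:
send_rows(translation=[[0.5,-0.5,0],[1,-1,0],[1,-1,0],[1,-1,0],[1,-1,0]], rotation=[[0,0,0],[0,0,0],[0,0,0],[0,0,0],[0,0,0]], grip=[85,85,85,85,85])

```text
time: 1.35
eef_pos: [0.3513, -0.5024, 0.2313]
tcp_rot: [1.0, 0.001, 0.0, -0.0]
contact_force: [0.4, -0.3, 0.3]
opening: 0.994
```

Call:
send_rows(translation=[[1,-1,0],[1,-1,0],[1,-1,0],[1,-1,0],[1,-1,0]], rotation=[[0,0,0],[0,0,0],[0,0,0],[0,0,0],[0,0,0]], grip=[85,85,85,85,85])

```text
time: 1.98
eef_pos: [0.5007, -0.3521, 0.2313]
tcp_rot: [1.0, 0.001, 0.0, -0.0]
contact_force: [0.7, -0.5, -0.0]
opening: 0.995
```

Call:
send_rows(translation=[[0,-1,0],[0,-1,0],[0,-1,0],[0,-1,0],[0,-1,0]], rotation=[[0,0,0],[0,0,0],[0,0,0],[0,0,0],[0,0,0]], grip=[85,85,85,85,85])

```text
time: 2.6
eef_pos: [0.4992, -0.2022, 0.2313]
tcp_rot: [1.0, 0.001, 0.0, -0.0]
contact_force: [-0.4, 0.0, 0.5]
opening: 0.996
```

Call:
send_rows(translation=[[0,-1,0],[0,-1,0],[0,-1,0],[0,-1,0],[0,-1,0]], rotation=[[0,0,0],[0,0,0],[0,0,0],[0,0,0],[0,0,0]], grip=[85,85,85,85,85])

```text
time: 3.22
eef_pos: [0.4986, -0.0524, 0.2313]
tcp_rot: [1.0, 0.001, 0.0, -0.0]
contact_force: [-0.2, 0.1, -0.0]
opening: 0.995
```

Call:
send_rows(translation=[[0,-1,0],[0,-1,0],[0,-1,0],[0,-1,0],[0,-1,0]], rotation=[[0,0,0],[0,0,0],[0,0,0],[0,0,0],[0,0,0]], grip=[85,85,85,85,85])

```text
time: 3.85
eef_pos: [0.4982, 0.0974, 0.2313]
tcp_rot: [1.0, 0.001, -0.0, -0.0]
contact_force: [-0.1, 0.1, -0.6]
opening: 0.992
```

Call:
send_rows(translation=[[-0.3,-1,0],[-0.3,-1,0],[-0.3,-1,0.3],[-0.3,-1,0.6],[0,-0.45,0.8]], rotation=[[0,0,0],[0,0,0],[0,0,0],[0,0,0],[0,0,0]], grip=[85,85,85,85,85])

```text
time: 4.47
eef_pos: [0.4617, 0.2312, 0.1805]
tcp_rot: [1.0, 0.002, 0.001, -0.001]
contact_force: [-0.3, 0.1, -0.5]
opening: 0.996
```

Call:
send_rows(translation=[[0,0,0],[0,0,0]], rotation=[[0,0,0],[0,0,0]], grip=[85,85])

```text
time: 4.72
eef_pos: [0.463, 0.2289, 0.1811]
tcp_rot: [1.0, 0.001, 0.0, -0.0]
contact_force: [-0.4, -0.4, 1.2]
opening: 0.998
```

```bash
python3 - <<'E'
from show import *
P=dict(cork=(.578,.240),rack=(.461,.229,17),salt=(.463,.229),grater=(.577,.232,-60))
o=show(P,"a",True,4,[("top",180,130,270,280),("scene",275,140,375,290)])
cv2.imwrite("pics/c3.png",np.hstack(o))
E
```

```text
(no output)
```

View pics/c3.png

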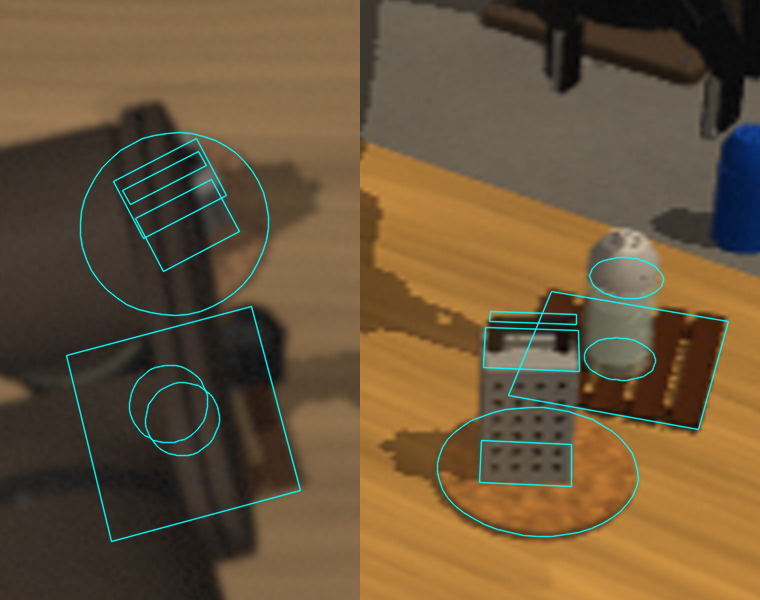

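The clear, chrome-topped shaker is under the gripper at scene crop (620,300), and the blue one stays at (742,190). Descending to grasp.

Call:
send_rows(translation=[[0,0,0.9],[0,0,0.9],[0,0,0.9],[0,0,0.8],[0,0,0.5]], rotation=[[0,0,0],[0,0,0],[0,0,0],[0,0,0],[0,0,0]], grip=[85,85,85,85,85])

```text
time: 5.45
eef_pos: [0.4634, 0.2283, 0.0601]
tcp_rot: [1.0, -0.0, 0.0, -0.0]
contact_force: [0.7, -0.3, -0.8]
opening: 0.996
```

Call:
send_rows(translation=[[0,0,0.25],[0,0,0],[0,0,0],[0,0,0],[0,0,0]], rotation=[[0,0,0],[0,0,0],[0,0,0],[0,0,0],[0,0,0]], grip=[85,85,60,50,46], squeeze=35)

```text
time: 6.08
eef_pos: [0.4633, 0.229, 0.0533]
tcp_rot: [1.0, 0.001, 0.0, -0.0]
contact_force: [0.1, -0.2, -0.2]
opening: 0.539
```

Call:
send_rows(translation=[[0,0,0],[0,0,0],[0,0,0],[0,0,0],[0,0,0]], rotation=[[0,0,0],[0,0,0],[0,0,0],[0,0,0],[0,0,0]], grip=[42,38,32,32,32])

```text
time: 6.7
eef_pos: [0.4634, 0.2291, 0.0533]
tcp_rot: [1.0, 0.0, 0.0, -0.0]
contact_force: [-1.3, 1.0, 5.3]
opening: 0.484
```

Call:
send_rows(translation=[[0,0,-0.4],[0,0,-0.8],[0,0,-0.8],[0,0.5,0],[0,1,0]], rotation=[[0,0,0],[0,0,0],[0,0,0],[0,0,0],[0,0,0]], grip=[32,32,32,32,32])

```text
time: 7.32
eef_pos: [0.4621, 0.1829, 0.1118]
tcp_rot: [1.0, 0.001, -0.001, 0.0]
contact_force: [1.4, -0.7, -1.8]
opening: 0.486
```

Call:
send_rows(translation=[[0,1,0],[0,1,0],[0,1,0],[0,0.5,0],[0,0,0.5]], rotation=[[0,0,0],[0,0,0],[0,0,0],[0,0,0],[0,0,0]], grip=[32,32,32,32,32])

```text
time: 7.95
eef_pos: [0.4637, 0.0779, 0.0977]
tcp_rot: [1.0, -0.001, 0.001, -0.0]
contact_force: [1.8, -0.1, -0.7]
opening: 0.483
```

Call:
send_rows(translation=[[0,0,0.8],[0,0,0.5],[0,0,0.25],[0,0,0.1],[0,0,0]], rotation=[[0,0,0],[0,0,0],[0,0,0],[0,0,0],[0,0,0]], grip=[32,32,32,32,32])

```text
time: 8.57
eef_pos: [0.4635, 0.079, 0.0486]
tcp_rot: [1.0, 0.001, 0.0, 0.0]
contact_force: [0.7, -0.4, -0.5]
opening: 0.482
```

Call:
send_rows(translation=[[0,0,0.07],[0,0,0.03],[0,0,0.01],[0,0,0]], rotation=[[0,0,0],[0,0,0],[0,0,0],[0,0,0]], grip=[32,32,32,32])

```text
time: 9.07
eef_pos: [0.4633, 0.0788, 0.0453]
tcp_rot: [1.0, 0.0, 0.0, -0.0]
contact_force: [-0.8, -0.9, 1.2]
opening: 0.48
```

Call:
send_rows(translation=[[0,0,0],[0,0,0],[0,0,0],[0,0,0],[0,0,-0.4]], rotation=[[0,0,0],[0,0,0],[0,0,0],[0,0,0],[0,0,0]], grip=[45,55,70,80,80])

```text
time: 9.7
eef_pos: [0.4622, 0.0789, 0.0565]
tcp_rot: [1.0, 0.0, -0.001, -0.0]
contact_force: [0.4, 0.5, -0.1]
opening: 0.938
```

Call:
send_rows(translation=[[0,0,-0.8],[0,0,-0.9],[0,0,-1],[0,0,-1],[0.4,0.2,-0.9]], rotation=[[0,0,0],[0,0,0],[0,0,0],[0,0,0],[0,0,0]], grip=[85,85,85,85,85])

```text
time: 10.32
eef_pos: [0.475, 0.0731, 0.1971]
tcp_rot: [1.0, 0.001, 0.001, 0.0]
contact_force: [1.4, 0.2, 0.3]
opening: 0.995
```

Call:
send_rows(translation=[[1,0.6,0],[1,0.6,0],[1,0.6,0],[1,0.6,0],[0.47,0.36,0]], rotation=[[0,0,0],[0,0,0],[0,0,0],[0,0,0],[0,0,0]], grip=[85,85,85,85,85])

```text
time: 10.95
eef_pos: [0.6105, -0.0107, 0.1957]
tcp_rot: [1.0, 0.0, 0.0, 0.0]
contact_force: [0.1, 0.2, -0.6]
opening: 0.99
```

Call:
send_rows(translation=[[0,0,0.2],[0,0,0],[0,0,0]], rotation=[[0,0,0],[0,0,0],[0,0,0]], grip=[85,85,85])

```text
time: 11.32
eef_pos: [0.6084, -0.0091, 0.1889]
tcp_rot: [1.0, 0.001, -0.0, -0.0]
contact_force: [0.7, -0.7, 0.8]
opening: 0.992
```

Call:
send_rows(translation=[[0,0,0.7],[0,0,0.9],[0,0,0.9],[0,0,0.8],[0,0,0.5]], rotation=[[0,0,0],[0,0,0],[0,0,0],[0,0,0],[0,0,0]], grip=[85,85,85,85,85])

```text
time: 11.95
eef_pos: [0.6076, -0.0093, 0.0722]
tcp_rot: [1.0, 0.001, -0.002, -0.0]
contact_force: [0.5, -0.6, -0.3]
opening: 0.999
```

Call:
send_rows(translation=[[0,0,0.23],[0,0,0],[0,0,0],[0,0,0],[0,0,0]], rotation=[[0,0,0],[0,0,0],[0,0,0],[0,0,0],[0,0,0]], grip=[85,85,72,66,62], squeeze=25)

```text
time: 12.58
eef_pos: [0.6097, -0.0098, 0.0688]
tcp_rot: [1.0, 0.0, 0.001, 0.0]
contact_force: [-0.3, -0.8, -0.9]
opening: 0.722
```

Call:
send_rows(translation=[[0,0,0],[0,0,0],[0,0,0],[0,0,0]], rotation=[[0,0,0],[0,0,0],[0,0,0],[0,0,0]], grip=[58,54,48,48])

```text
time: 13.08
eef_pos: [0.6101, -0.0098, 0.0692]
tcp_rot: [1.0, 0.0, 0.001, -0.0]
contact_force: [-1.3, 2.5, 5.8]
opening: 0.702
```

Call:
send_rows(translation=[[0,0,-0.4],[0,0,-0.8],[0,0,-0.9],[0,0,-0.9],[-0.2,-0.4,-0.7]], rotation=[[0,0,0],[0,0,0],[0,0,0],[0,0,0],[0,0,0]], grip=[48,48,48,48,48])

```text
time: 13.7
eef_pos: [0.6032, 0.0018, 0.1803]
tcp_rot: [1.0, -0.0, 0.0, 0.0]
contact_force: [-0.4, 0.1, 0.0]
opening: 0.706
```

Call:
send_rows(translation=[[-0.5,-0.8,0],[-0.5,-0.9,0],[-0.6,-0.9,0],[-0.6,-0.9,0],[-0.6,-0.9,0]], rotation=[[0,0,0],[0,0,0],[0,0,0],[0,0,0],[0,0,0]], grip=[48,48,48,48,48])

```text
time: 14.32
eef_pos: [0.516, 0.1362, 0.1771]
tcp_rot: [1.0, 0.001, -0.002, -0.0]
contact_force: [0.8, 0.3, -0.0]
opening: 0.703
```

Call:
send_rows(translation=[[-0.6,-0.9,0],[-0.6,-0.9,0],[-0.5,-0.8,0],[-0.23,-0.57,0.4],[0,0,0.8]], rotation=[[0,0,0],[0,0,0],[0,0,0],[0,0,0],[0,0,0]], grip=[48,48,48,48,48])

```text
time: 14.95
eef_pos: [0.4599, 0.2309, 0.1421]
tcp_rot: [1.0, 0.002, 0.0, -0.0]
contact_force: [1.2, 0.0, -0.5]
opening: 0.703
```

Call:
send_rows(translation=[[0,0,0.8],[0,0,0.7],[0,0,0.5],[0,0,0.25],[0,0,0]], rotation=[[0,0,0],[0,0,0],[0,0,0],[0,0,0],[0,0,0]], grip=[48,48,48,48,48])

```text
time: 15.58
eef_pos: [0.4608, 0.2291, 0.075]
tcp_rot: [1.0, 0.0, -0.001, 0.0]
contact_force: [-0.5, -0.7, 0.1]
opening: 0.703
```

```bash
python3 - <<'E'
from show import *
P=dict(rack=(.461,.229,17),tumbler=(.461,.229,0,.036),saucer=(.615,-.01),salt=(.4633,.079,0,.022))
o=show(P,"a",True,4,[("scene",180,130,380,270)])
cv2.imwrite("pics/c4.png",o[0])
E
```

```text
(no output)
```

View pics/c4.png

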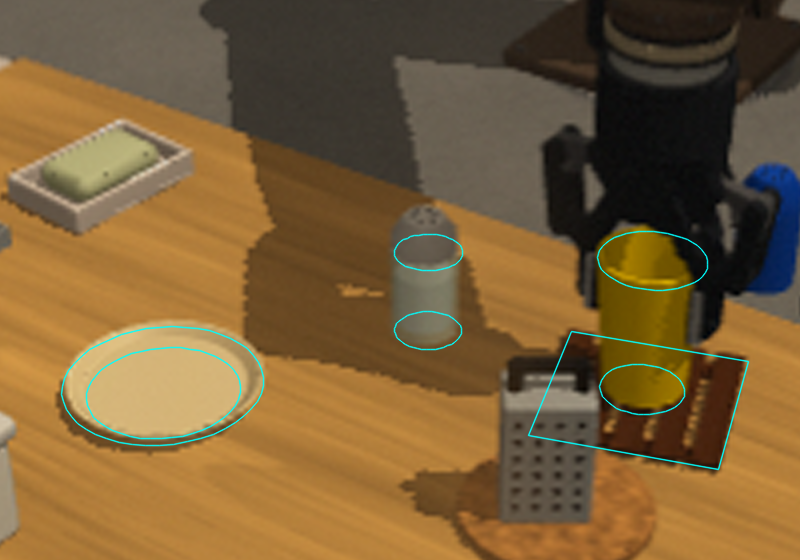

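The tumbler hangs upright over the rack centre (base at crop 645,388; rack centre about 640,400). The salt stands upright where parked (427,330). Lowering and releasing.

Call:
send_rows(translation=[[0,0,0.12],[0,0,0.06],[0,0,0.03],[0,0,0]], rotation=[[0,0,0],[0,0,0],[0,0,0],[0,0,0]], grip=[48,48,48,48])

```text
time: 16.12
eef_pos: [0.4612, 0.2291, 0.0694]
tcp_rot: [1.0, 0.0, 0.0, -0.0]
contact_force: [0.3, 0.2, -1.5]
opening: 0.702
```

Call:
send_rows(translation=[[0,0,0.02],[0,0,0],[0,0,0],[0,0,0],[0,0,0]], rotation=[[0,0,0],[0,0,0],[0,0,0],[0,0,0],[0,0,0]], grip=[48,48,62,70,80])

```text
time: 16.75
eef_pos: [0.4611, 0.2291, 0.0686]
tcp_rot: [1.0, 0.0, -0.0, 0.0]
contact_force: [0.3, 0.7, 0.0]
opening: 0.935
```

Call:
send_rows(translation=[[0,0,-0.4],[0,0,-0.9],[0,0,-1],[0,0,-1],[0,0,-1]], rotation=[[0,0,0],[0,0,0],[0,0,0],[0,0,0],[0,0,0]], grip=[85,85,85,85,85])

```text
time: 17.38
eef_pos: [0.4613, 0.2291, 0.1997]
tcp_rot: [1.0, 0.0, 0.001, -0.0]
contact_force: [0.3, 0.1, 0.5]
opening: 0.991
```

Call:
send_rows(translation=[[0.2,0.5,0],[0.3,1,0],[0.3,1,0],[0.3,1,0],[0.3,1,0]], rotation=[[0,0,0],[0,0,0],[0,0,0],[0,0,0],[0,0,0]], grip=[85,85,85,85,85])

```text
time: 18.0
eef_pos: [0.5029, 0.0924, 0.1965]
tcp_rot: [1.0, 0.0, -0.001, 0.0]
contact_force: [0.7, 0.1, -0.5]
opening: 0.994
```

Call:
send_rows(translation=[[0.3,1,0],[0.3,1,0],[0.3,1,0],[0.3,1,0],[0.3,1,0]], rotation=[[0,0,0],[0,0,0],[0,0,0],[0,0,0],[0,0,0]], grip=[85,85,85,85,85])

```text
time: 18.62
eef_pos: [0.5478, -0.0575, 0.1964]
tcp_rot: [1.0, 0.0, -0.001, -0.0]
contact_force: [0.0, 0.5, -0.6]
opening: 0.993
```

Call:
send_rows(translation=[[0.3,1,0],[0.3,1,0],[0.3,1,0],[0.3,1,0],[0.3,1,0]], rotation=[[0,0,0],[0,0,0],[0,0,0],[0,0,0],[0,0,0]], grip=[85,85,85,85,85])

```text
time: 19.25
eef_pos: [0.5928, -0.2074, 0.1962]
tcp_rot: [1.0, 0.0, -0.001, -0.0]
contact_force: [0.9, -0.0, 0.1]
opening: 0.997
```

Call:
send_rows(translation=[[0.23,0.93,0],[0,1,0],[0,0,0],[0,0,0]], rotation=[[0,0,0],[0,0,0],[0,0,0],[0,0,0]], grip=[85,85,85,85])

```text
time: 19.75
eef_pos: [0.5998, -0.2634, 0.1966]
tcp_rot: [1.0, 0.0, -0.001, -0.001]
contact_force: [0.3, 0.1, -0.0]
opening: 0.996
```

Call:
send_rows(translation=[[0,0,0.7],[0,0,0.9],[0,0,0.9],[0,0,0.8],[0,0,0.6]], rotation=[[0,0,0],[0,0,0],[0,0,0],[0,0,0],[0,0,0]], grip=[85,85,85,85,85])

```text
time: 20.38
eef_pos: [0.5995, -0.262, 0.0778]
tcp_rot: [1.0, 0.001, -0.001, -0.001]
contact_force: [0.2, -0.6, 0.7]
opening: 0.997
```

Call:
send_rows(translation=[[0,0,0.4],[0,0,0.15],[0,0,0],[0,0,0],[0,0,0]], rotation=[[0,0,0],[0,0,0],[0,0,0],[0,0,0],[0,0,0]], grip=[85,85,65,54,47], squeeze=35)

```text
time: 21.0
eef_pos: [0.6011, -0.264, 0.0652]
tcp_rot: [1.0, 0.0, 0.001, 0.0]
contact_force: [-0.6, -0.0, -0.4]
opening: 0.548
```

Call:
send_rows(translation=[[0,0,0],[0,0,0],[0,0,0],[0,0,0],[0,0,0]], rotation=[[0,0,0],[0,0,0],[0,0,0],[0,0,0],[0,0,0]], grip=[42,38,30,30,30])

```text
time: 21.62
eef_pos: [0.601, -0.2637, 0.0649]
tcp_rot: [1.0, 0.0, 0.0, 0.0]
contact_force: [-0.7, 1.9, 5.3]
opening: 0.458
```

Call:
send_rows(translation=[[0,0,-0.4],[0,0,-0.8],[0,0,-0.9],[0,0,-0.9],[0.1,-0.4,-0.6]], rotation=[[0,0,0],[0,0,0],[0,0,0],[0,0,0],[0,0,0]], grip=[30,30,30,30,30])

```text
time: 22.25
eef_pos: [0.6035, -0.2522, 0.1735]
tcp_rot: [1.0, -0.0, 0.0, 0.0]
contact_force: [0.3, 0.1, -1.1]
opening: 0.456
```

Call:
send_rows(translation=[[0.2,-0.8,0],[0.25,-1,0],[0.25,-1,0],[0.25,-1,0],[0.25,-1,0]], rotation=[[0,0,0],[0,0,0],[0,0,0],[0,0,0],[0,0,0]], grip=[30,30,30,30,30])

```text
time: 22.88
eef_pos: [0.6386, -0.1044, 0.17]
tcp_rot: [1.0, 0.001, -0.002, -0.001]
contact_force: [-0.0, -0.9, -1.5]
opening: 0.458
```

Call:
send_rows(translation=[[0.25,-1,0],[0.25,-1,0],[0.25,-1,0],[0.25,-1,0],[0.25,-1,0]], rotation=[[0,0,0],[0,0,0],[0,0,0],[0,0,0],[0,0,0]], grip=[30,30,30,30,30])

```text
time: 23.5
eef_pos: [0.6754, 0.0455, 0.1699]
tcp_rot: [1.0, 0.001, -0.002, -0.0]
contact_force: [-0.4, 0.5, -0.8]
opening: 0.459
```

Call:
send_rows(translation=[[0.3,-1,0],[0.25,-1,0],[0.2,-0.6,0],[0.2,-0.3,0.4],[0,0,0.8]], rotation=[[0,0,0],[0,0,0],[0,0,0],[0,0,0],[0,0,0]], grip=[30,30,30,30,30])

```text
time: 24.12
eef_pos: [0.706, 0.1302, 0.136]
tcp_rot: [1.0, 0.001, 0.001, 0.0]
contact_force: [0.7, -0.3, -0.6]
opening: 0.46
```

Call:
send_rows(translation=[[0,0,0.8],[0,0,0.8],[0,0,0.6],[0,0,0.3],[0,0,0.1]], rotation=[[0,0,0],[0,0,0],[0,0,0],[0,0,0],[0,0,0]], grip=[30,30,30,30,30])

```text
time: 24.75
eef_pos: [0.7052, 0.1293, 0.0577]
tcp_rot: [1.0, 0.0, -0.0, 0.0]
contact_force: [0.0, -0.8, -0.4]
opening: 0.455
```

Call:
send_rows(translation=[[0,0,0],[0,0,0]], rotation=[[0,0,0],[0,0,0]], grip=[30,30])

```text
time: 25.0
eef_pos: [0.706, 0.1295, 0.0595]
tcp_rot: [1.0, 0.0, 0.001, -0.0]
contact_force: [-0.7, -0.8, -1.9]
opening: 0.457
```

Call:
send_rows(translation=[[0,0,0.05],[0,0,0.03],[0,0,0],[0,0,0],[0,0,0]], rotation=[[0,0,0],[0,0,0],[0,0,0],[0,0,0],[0,0,0]], grip=[30,30,30,45,60])

```text
time: 25.62
eef_pos: [0.7051, 0.1294, 0.0556]
tcp_rot: [1.0, 0.0, 0.0, -0.0]
contact_force: [-0.0, -0.9, 0.4]
opening: 0.704
```

Call:
send_rows(translation=[[0,0,0],[0,0,-0.4],[0,0,-0.9],[0,0,-1],[0,0,-1]], rotation=[[0,0,0],[0,0,0],[0,0,0],[0,0,0],[0,0,0]], grip=[75,80,85,85,85])

```text
time: 26.25
eef_pos: [0.7054, 0.1294, 0.1568]
tcp_rot: [1.0, 0.0, 0.001, -0.0]
contact_force: [-0.2, 0.0, 0.6]
opening: 0.991
```

Call:
send_rows(translation=[[0,0,-1],[-0.7,-0.5,-0.2],[-0.9,-0.7,0],[-0.9,-0.7,0],[-0.9,-0.7,0]], rotation=[[0,0,0],[0,0,0],[0,0,0],[0,0,0],[0,0,0]], grip=[85,85,85,85,85])

```text
time: 26.88
eef_pos: [0.6025, 0.208, 0.192]
tcp_rot: [1.0, 0.0, 0.001, -0.0]
contact_force: [1.0, 0.5, -0.0]
opening: 0.994
```

Call:
send_rows(translation=[[-0.9,-0.82,0],[0,0,0],[0,0,0],[0,0,0],[0,0,0]], rotation=[[0,0,0],[0,0,-1],[0,0,-1],[0,0,-1],[0,0,-1]], grip=[85,85,85,85,85])

```text
time: 27.5
eef_pos: [0.5763, 0.232, 0.192]
tcp_rot: [0.984, 0.176, 0.001, -0.0]
contact_force: [-0.2, -0.3, -0.1]
opening: 0.999
```

Call:
send_rows(translation=[[0,0,0],[0,0,0],[0,0,0],[0,0,0]], rotation=[[0,0,-1],[0,0,-1],[0,0,0],[0,0,0]], grip=[85,85,85,85])

```text
time: 28.0
eef_pos: [0.5762, 0.2319, 0.1914]
tcp_rot: [0.966, 0.259, 0.0, 0.0]
contact_force: [0.8, 0.3, 0.4]
opening: 0.994
```

```bash
python3 - <<'E'
from show import *
P=dict(cork=(.58,.240),rack=(.461,.229,17),tumbler=(.461,.229),grater=(.577,.232,-60),mill=(.706,.1295,0,.022))
o=show(P,"a",True,4,[("scene",220,130,380,280)])
cv2.imwrite("pics/c5.png",o[0])
E
```

```text
(no output)
```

View pics/c5.png

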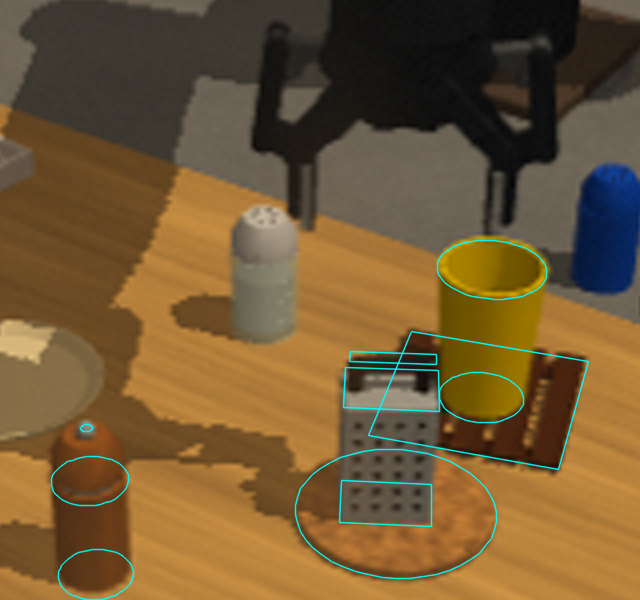

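Grater overlay matches (base front edge at crop y≈525). Tumbler, salt (265,270) and mill (90,500) all stand upright. Descending on the grater across its 50 mm ends.

Call:
send_rows(translation=[[0,0,0.6],[0,0,0.9],[0,0,0.9],[0,0,0.8],[0,0,0.6]], rotation=[[0,0,0],[0,0,0],[0,0,0],[0,0,0],[0,0,0]], grip=[85,85,85,85,85])

```text
time: 28.68
eef_pos: [0.5749, 0.2317, 0.0741]
tcp_rot: [0.966, 0.259, -0.002, -0.0]
contact_force: [0.4, 0.6, 0.3]
opening: 0.994
```

Call:
send_rows(translation=[[0,0,0.3],[0,0,0],[0,0,0],[0,0,0],[0,0,0]], rotation=[[0,0,0],[0,0,0],[0,0,0],[0,0,0],[0,0,0]], grip=[85,85,70,60,55], squeeze=35)

```text
time: 29.3
eef_pos: [0.5765, 0.232, 0.0686]
tcp_rot: [0.966, 0.259, 0.001, 0.0]
contact_force: [-0.3, 0.5, -0.5]
opening: 0.646
```

Call:
send_rows(translation=[[0,0,0],[0,0,0],[0,0,0],[0,0,0],[0,0,0]], rotation=[[0,0,0],[0,0,0],[0,0,0],[0,0,0],[0,0,0]], grip=[51,47,40,40,40])

```text
time: 29.92
eef_pos: [0.5766, 0.232, 0.0684]
tcp_rot: [0.966, 0.259, 0.001, 0.0]
contact_force: [-0.6, -1.4, 4.3]
opening: 0.586
```

Call:
send_rows(translation=[[0,0,-0.4],[0,0,-0.8],[0,0,-0.9],[0,0,-0.9],[0,0,-0.7]], rotation=[[0,0,0],[0,0,0],[0,0,0],[0,0,0],[0,0,0]], grip=[40,40,40,40,40])

```text
time: 30.55
eef_pos: [0.5758, 0.2319, 0.1798]
tcp_rot: [0.966, 0.259, -0.0, -0.0]
contact_force: [-0.0, 0.9, -0.9]
opening: 0.584
```

Call:
send_rows(translation=[[0,0,-0.3],[0,0,0],[0,0,0],[0,0,0],[0,0,0]], rotation=[[0,0,1],[0,0,1],[0,0,1],[0,0,1],[0,0,1]], grip=[40,40,40,40,40])

```text
time: 31.18
eef_pos: [0.5755, 0.2319, 0.1874]
tcp_rot: [0.999, 0.043, -0.001, 0.0]
contact_force: [0.8, 0.1, -1.3]
opening: 0.582
```

Call:
send_rows(translation=[[0,0,0],[0,0.5,0],[0,1,0],[0,1,0],[0,1,0]], rotation=[[0,0,1],[0,0,0],[0,0,0],[0,0,0],[0,0,0]], grip=[40,40,40,40,40])

```text
time: 31.8
eef_pos: [0.5758, 0.1251, 0.1877]
tcp_rot: [1.0, 0.001, -0.0, 0.0]
contact_force: [1.0, 0.0, 0.1]
opening: 0.585
```

Call:
send_rows(translation=[[0,1,0],[0,1,0],[0.1,1,0],[0.1,1,0],[0.1,1,0]], rotation=[[0,0,0],[0,0,0],[0,0,0],[0,0,0],[0,0,0]], grip=[40,40,40,40,40])

```text
time: 32.42
eef_pos: [0.5847, -0.0249, 0.1877]
tcp_rot: [1.0, 0.001, -0.0, 0.0]
contact_force: [0.6, 0.3, -1.1]
opening: 0.584
```

Call:
send_rows(translation=[[0.1,1,0],[0.1,1,0],[0.1,1,0],[0.1,1,0],[0,1,0]], rotation=[[0,0,0],[0,0,0],[0,0,0],[0,0,0],[0,0,0]], grip=[40,40,40,40,40])

```text
time: 33.05
eef_pos: [0.5968, -0.1748, 0.1876]
tcp_rot: [1.0, 0.001, -0.0, -0.0]
contact_force: [0.1, -0.0, -0.6]
opening: 0.584
```

Call:
send_rows(translation=[[0,1,0],[0,1,0],[0,0.7,0],[0,0.4,0.5],[0,0,0.8]], rotation=[[0,0,0],[0,0,0],[0,0,0],[0,0,0],[0,0,0]], grip=[40,40,40,40,40])

```text
time: 33.67
eef_pos: [0.5977, -0.2671, 0.1485]
tcp_rot: [1.0, 0.0, 0.001, 0.0]
contact_force: [-0.5, -0.3, -1.1]
opening: 0.585
```

Call:
send_rows(translation=[[0,0,0.9],[0,0,0.8],[0,0,0.5],[0,0,0.25],[0,0,0]], rotation=[[0,0,0],[0,0,0],[0,0,0],[0,0,0],[0,0,0]], grip=[40,40,40,40,40])

```text
time: 34.3
eef_pos: [0.5975, -0.2659, 0.075]
tcp_rot: [1.0, 0.001, -0.0, -0.0]
contact_force: [-0.3, 0.5, -1.2]
opening: 0.586
```

```bash
python3 - <<'E'
from show import *
s=ctrl.get_state();print(s["eef_pos"],s["tcp_rot"])
x,y,z=s["eef_pos"]
P=dict(tray=(.598,-.266,0),grater=(x,y,-90,.03+z-.0684))
o=show(P,"a",True,5,[("scene",105,125,255,225)])
cv2.imwrite("pics/c6.png",o[0])
E
```

```text
[ 0.59749366 -0.2658889   0.07503061] [ 9.99999783e-01  5.92444548e-04 -2.26203715e-04 -1.77056227e-04]
```

View pics/c6.png

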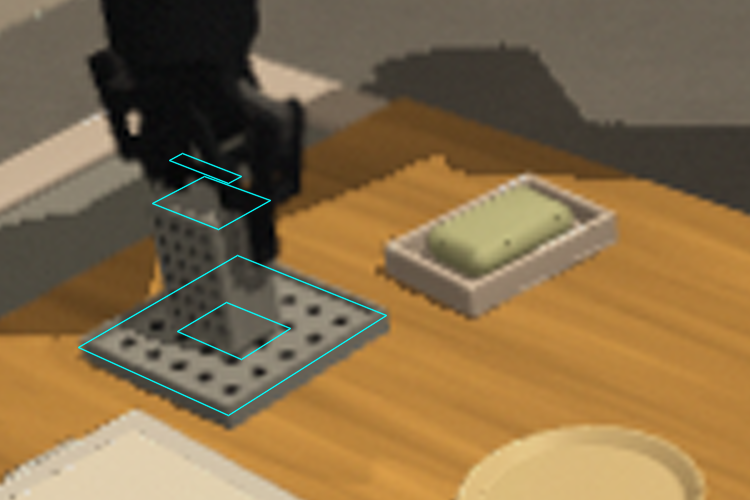

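The grater hangs over the tray centre, its lower corner at crop (236,350) against the predicted (240,358). Lowering and releasing, then to the salt.

Call:
send_rows(translation=[[0,0,0.12],[0,0,0.06],[0,0,0.03],[0,0,0.02],[0,0,0]], rotation=[[0,0,0],[0,0,0],[0,0,0],[0,0,0],[0,0,0]], grip=[40,40,40,40,40])

```text
time: 34.98
eef_pos: [0.5976, -0.2661, 0.0685]
tcp_rot: [1.0, 0.0, 0.0, 0.0]
contact_force: [-0.7, 0.7, -0.8]
opening: 0.58
```

Call:
send_rows(translation=[[0,0,0],[0,0,0],[0,0,0],[0,0,0],[0,0,-0.3]], rotation=[[0,0,0],[0,0,0],[0,0,0],[0,0,0],[0,0,0]], grip=[40,53,60,70,80])

```text
time: 35.6
eef_pos: [0.597, -0.2657, 0.0769]
tcp_rot: [1.0, 0.0, -0.001, -0.001]
contact_force: [0.6, 0.3, -0.0]
opening: 0.932
```

Call:
send_rows(translation=[[0,0,-0.8],[0,0,-1],[0,0,-1],[0,0,-1],[0,0,-0.2]], rotation=[[0,0,0],[0,0,0],[0,0,0],[0,0,0],[0,0,0]], grip=[85,85,85,85,85])

```text
time: 36.22
eef_pos: [0.5989, -0.2669, 0.2013]
tcp_rot: [1.0, 0.0, 0.003, 0.002]
contact_force: [-0.1, -0.1, -0.2]
opening: 0.995
```

Call:
send_rows(translation=[[-0.1,-0.5,0],[-0.4,-1,0],[-0.4,-1,0],[-0.4,-1,0],[-0.4,-1,0]], rotation=[[0,0,0],[0,0,0],[0,0,0],[0,0,0],[0,0,0]], grip=[85,85,85,85,85])

```text
time: 36.85
eef_pos: [0.5445, -0.1288, 0.195]
tcp_rot: [1.0, 0.001, -0.002, -0.001]
contact_force: [-0.1, 0.6, 0.8]
opening: 0.993
```

Call:
send_rows(translation=[[-0.4,-1,0],[-0.4,-1,0],[-0.4,-1,0],[-0.4,-1,0],[-0.4,-1,0]], rotation=[[0,0,0],[0,0,0],[0,0,0],[0,0,0],[0,0,0]], grip=[85,85,85,85,85])

```text
time: 37.48
eef_pos: [0.4841, 0.0207, 0.1952]
tcp_rot: [1.0, 0.001, -0.002, -0.001]
contact_force: [-0.1, 1.7, 0.3]
opening: 0.996
```

Call:
send_rows(translation=[[-0.4,-1,0],[-0.36,-1,0],[0,0,0],[0,0,0]], rotation=[[0,0,0],[0,0,0],[0,0,0],[0,0,0]], grip=[85,85,85,85])

```text
time: 37.98
eef_pos: [0.4627, 0.0789, 0.1963]
tcp_rot: [1.0, 0.001, -0.001, 0.0]
contact_force: [-0.2, 1.3, 0.5]
opening: 0.998
```

Call:
send_rows(translation=[[0,0,0.7],[0,0,0.9],[0,0,0.9],[0,0,0.9],[0,0,0.8]], rotation=[[0,0,0],[0,0,0],[0,0,0],[0,0,0],[0,0,0]], grip=[85,85,85,85,85])

```text
time: 38.6
eef_pos: [0.4632, 0.0778, 0.07]
tcp_rot: [1.0, -0.0, -0.001, 0.0]
contact_force: [0.3, 0.3, -0.5]
opening: 0.995
```

Call:
send_rows(translation=[[0,0,0.5],[0,0,0.3],[0,0,0],[0,0,0],[0,0,0]], rotation=[[0,0,0],[0,0,0],[0,0,0],[0,0,0],[0,0,0]], grip=[85,85,65,55,48], squeeze=35)

```text
time: 39.22
eef_pos: [0.4641, 0.0788, 0.0483]
tcp_rot: [1.0, 0.001, 0.001, 0.0]
contact_force: [0.3, -0.3, -0.1]
opening: 0.566
```

Call:
send_rows(translation=[[0,0,0],[0,0,0],[0,0,0],[0,0,0],[0,0,0]], rotation=[[0,0,0],[0,0,0],[0,0,0],[0,0,0],[0,0,0]], grip=[44,40,32,32,32])

```text
time: 39.85
eef_pos: [0.464, 0.0788, 0.0481]
tcp_rot: [1.0, 0.0, 0.0, 0.0]
contact_force: [-1.6, -0.1, 6.5]
opening: 0.479
```

Call:
send_rows(translation=[[0,0,-0.4],[0,0,-0.8],[0,0,-0.8],[0.3,0.2,-0.6],[0.6,0.4,-0.4]], rotation=[[0,0,0],[0,0,0],[0,0,0],[0,0,0],[0,0,0]], grip=[32,32,32,32,32])

```text
time: 40.48
eef_pos: [0.49, 0.0611, 0.1381]
tcp_rot: [1.0, 0.001, -0.0, -0.0]
contact_force: [0.9, -0.2, -1.1]
opening: 0.479
```

Call:
send_rows(translation=[[0.9,0.5,0],[0.9,0.5,0],[0.9,0.5,0],[0.9,0.5,0],[0.57,0.33,0.3]], rotation=[[0,0,0],[0,0,0],[0,0,0],[0,0,0],[0,0,0]], grip=[32,32,32,32,32])

```text
time: 41.1
eef_pos: [0.6168, -0.0096, 0.1288]
tcp_rot: [1.0, 0.0, 0.001, 0.0]
contact_force: [0.6, 0.2, -1.2]
opening: 0.482
```

Call:
send_rows(translation=[[0,0,0.7],[0,0,0.7],[0,0,0.5],[0,0,0.33],[0,0,0]], rotation=[[0,0,0],[0,0,0],[0,0,0],[0,0,0],[0,0,0]], grip=[32,32,32,32,32])

```text
time: 41.72
eef_pos: [0.6148, -0.0086, 0.0605]
tcp_rot: [1.0, 0.001, -0.001, -0.0]
contact_force: [1.3, -0.2, -0.6]
opening: 0.48
```

```bash
python3 - <<'E'
from show import *
s=ctrl.get_state();print(s["eef_pos"],s["tcp_rot"])
x,y,z=s["eef_pos"]
P=dict(saucer=(.615,-.009),salt=(x,y,0,.022+z-.0481),grater=(.5975,-.266,-90),tray=(.598,-.266,0))
o=show(P,"a",True,5,[("scene",110,130,260,250)])
cv2.imwrite("pics/c7.png",o[0])
E
```

```text
[ 0.61479061 -0.00859485  0.06046965] [ 9.99999316e-01  6.02459572e-04 -9.85075723e-04 -1.85132772e-04]
```

View pics/c7.png

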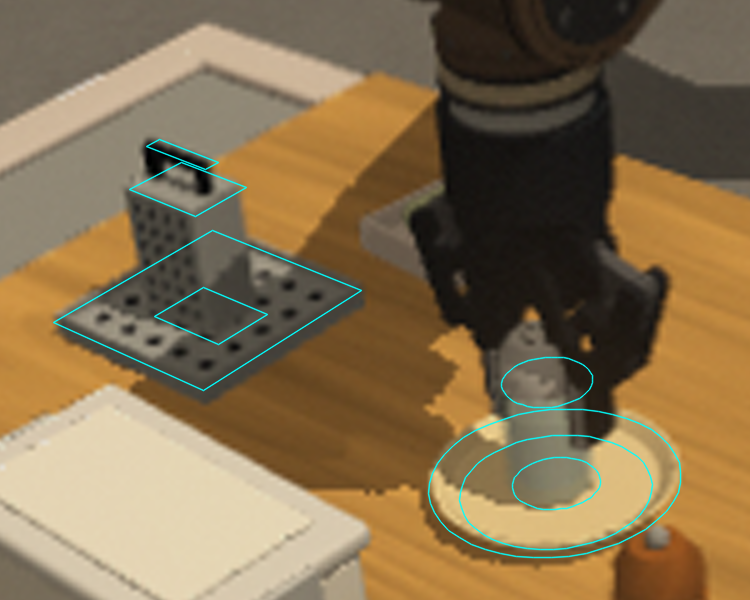

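Call:
send_rows(translation=[[0.1,0,0.03],[0,0,0.06],[0,0,0.04],[0,0,0.02],[0,0,0]], rotation=[[0,0,0],[0,0,0],[0,0,0],[0,0,0],[0,0,0]], grip=[32,32,32,32,32])

```text
time: 42.4
eef_pos: [0.6185, -0.0089, 0.057]
tcp_rot: [1.0, 0.0, -0.0, -0.0]
contact_force: [0.0, -0.1, -0.5]
opening: 0.484
```

Call:
send_rows(translation=[[0,0,0.02],[0,0,0.01],[0,0,0],[0,0,0],[0,0,0]], rotation=[[0,0,0],[0,0,0],[0,0,0],[0,0,0],[0,0,0]], grip=[32,32,32,45,55])

```text
time: 43.02
eef_pos: [0.619, -0.009, 0.0566]
tcp_rot: [1.0, 0.0, 0.0, 0.0]
contact_force: [-0.5, 0.0, -0.6]
opening: 0.641
```

Call:
send_rows(translation=[[0,0,0],[0,0,0],[0,0,-0.3],[0,0,-0.8],[0,0,-1]], rotation=[[0,0,0],[0,0,0],[0,0,0],[0,0,0],[0,0,0]], grip=[70,80,85,85,85])

```text
time: 43.65
eef_pos: [0.6182, -0.0088, 0.1196]
tcp_rot: [1.0, 0.0, -0.001, -0.0]
contact_force: [0.4, -0.3, 0.2]
opening: 0.997
```

Call:
send_rows(translation=[[0,0,-1],[0,0,-1],[0.4,-0.6,-0.5],[0.6,-1,0],[0.6,-1,0]], rotation=[[0,0,0],[0,0,0],[0,0,0],[0,0,0],[0,0,0]], grip=[85,85,85,85,85])

```text
time: 44.28
eef_pos: [0.6673, 0.0697, 0.1956]
tcp_rot: [1.0, 0.0, 0.001, 0.0]
contact_force: [-0.4, -0.0, -0.9]
opening: 0.997
```

Call:
send_rows(translation=[[0.6,-1,0],[0.68,-1,0],[0,0,0],[0,0,0]], rotation=[[0,0,0],[0,0,0],[0,0,0],[0,0,0]], grip=[85,85,85,85])

```text
time: 44.78
eef_pos: [0.7046, 0.1288, 0.1943]
tcp_rot: [1.0, 0.001, -0.0, 0.0]
contact_force: [0.1, 0.5, -0.4]
opening: 0.999
```

Call:
send_rows(translation=[[0,0,0.7],[0,0,0.9],[0,0,0.9],[0,0,0.8],[0,0,0.7]], rotation=[[0,0,0],[0,0,0],[0,0,0],[0,0,0],[0,0,0]], grip=[85,85,85,85,85])

```text
time: 45.4
eef_pos: [0.7041, 0.1285, 0.0719]
tcp_rot: [1.0, 0.0, -0.001, 0.0]
contact_force: [0.2, 0.1, -0.2]
opening: 0.993
```

Call:
send_rows(translation=[[0,0,0.4],[0,0,0.18],[0,0,0],[0,0,0],[0,0,0]], rotation=[[0,0,0],[0,0,0],[0,0,0],[0,0,0],[0,0,0]], grip=[85,85,65,54,47], squeeze=35)

```text
time: 46.02
eef_pos: [0.7055, 0.1292, 0.0578]
tcp_rot: [1.0, 0.0, 0.001, -0.0]
contact_force: [-0.4, -1.1, 1.2]
opening: 0.553
```

Call:
send_rows(translation=[[0,0,0],[0,0,0],[0,0,0],[0,0,0],[0,0,0]], rotation=[[0,0,0],[0,0,0],[0,0,0],[0,0,0],[0,0,0]], grip=[42,38,30,30,30])

```text
time: 46.65
eef_pos: [0.7053, 0.1293, 0.0574]
tcp_rot: [1.0, 0.0, 0.001, -0.0]
contact_force: [0.3, 1.1, 4.2]
opening: 0.456
```

Call:
send_rows(translation=[[0,0,-0.4],[0,0,-0.8],[0,0,-0.8],[-0.4,-0.3,-0.5],[-0.7,-0.6,0]], rotation=[[0,0,0],[0,0,0],[0,0,0],[0,0,0],[0,0,0]], grip=[30,30,30,30,30])

```text
time: 47.28
eef_pos: [0.6728, 0.1564, 0.1353]
tcp_rot: [1.0, -0.0, 0.003, -0.0]
contact_force: [0.0, -0.2, -1.4]
opening: 0.461
```

Call:
send_rows(translation=[[-0.8,-0.7,0],[-0.8,-0.7,0],[-0.8,-0.7,0],[-0.68,-0.69,0],[0,0,0.3]], rotation=[[0,0,0],[0,0,0],[0,0,0],[0,0,0],[0,0,0]], grip=[30,30,30,30,30])

```text
time: 47.9
eef_pos: [0.578, 0.2417, 0.1242]
tcp_rot: [1.0, 0.002, 0.001, -0.0]
contact_force: [-0.5, -0.5, -1.8]
opening: 0.46
```

Call:
send_rows(translation=[[0,0,0.6],[0,0,0.6],[0,0,0.4],[0,0,0.13],[0,0,0]], rotation=[[0,0,0],[0,0,0],[0,0,0],[0,0,0],[0,0,0]], grip=[30,30,30,30,30])

```text
time: 48.52
eef_pos: [0.5795, 0.2395, 0.0704]
tcp_rot: [1.0, 0.0, -0.0, 0.0]
contact_force: [-0.5, -0.7, -1.1]
opening: 0.459
```

```bash
python3 - <<'E'
from show import *
s=ctrl.get_state();print(s["eef_pos"],s["tcp_rot"])
x,y,z=s["eef_pos"]
P=dict(saucer=(.616,-.009),salt=(.6185,-.009),cork=(.58,.24),mill=(x,y,0,.022+z-.0574))
o=show(P,"a",True,4,[("scene",180,140,370,285)])
cv2.imwrite("pics/c8.png",o[0])
E
```

```text
[0.57952564 0.2394895  0.07042639] [ 9.99999940e-01  2.35542070e-04 -2.50364120e-04  5.21999048e-05]
```

View pics/c8.png

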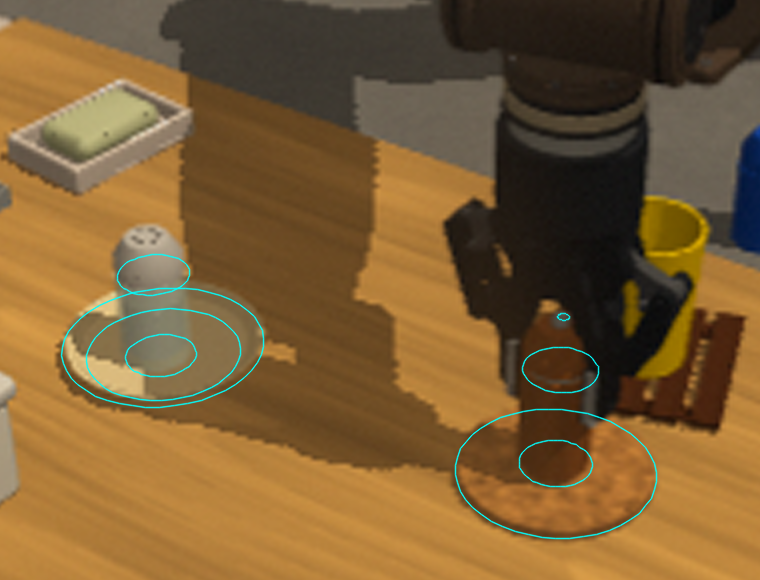

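Call:
send_rows(translation=[[0.07,0,0.05],[0,0,0.06],[0,0,0.04],[0,0,0.02],[0,0,0]], rotation=[[0,0,0],[0,0,0],[0,0,0],[0,0,0],[0,0,0]], grip=[30,30,30,30,30])

```text
time: 49.2
eef_pos: [0.5814, 0.2397, 0.0657]
tcp_rot: [1.0, 0.0, -0.0, 0.0]
contact_force: [0.4, 0.5, -1.7]
opening: 0.455
```

Call:
send_rows(translation=[[0,0,0.01],[0,0,0],[0,0,0],[0,0,0],[0,0,0]], rotation=[[0,0,0],[0,0,0],[0,0,0],[0,0,0],[0,0,0]], grip=[30,30,45,55,70])

```text
time: 49.82
eef_pos: [0.5817, 0.2398, 0.0657]
tcp_rot: [1.0, 0.0, 0.0, -0.0]
contact_force: [0.0, -0.2, 0.7]
opening: 0.818
```

Call:
send_rows(translation=[[0,0,0],[0,0,-0.3],[0,0,-0.8],[0,0,-1],[0,0,-1]], rotation=[[0,0,0],[0,0,0],[0,0,0],[0,0,0],[0,0,0]], grip=[80,85,85,85,85])

```text
time: 50.45
eef_pos: [0.5816, 0.2397, 0.16]
tcp_rot: [1.0, 0.0, 0.0, -0.0]
contact_force: [1.6, -0.1, 0.1]
opening: 0.996
```

Call:
send_rows(translation=[[0,0,-1],[0,0.5,-1],[0,1,0],[0,1,0],[0,1,0]], rotation=[[0,0,0],[0,0,0],[0,0,0],[0,0,0],[0,0,0]], grip=[85,85,85,85,85])

```text
time: 51.08
eef_pos: [0.5816, 0.1339, 0.2194]
tcp_rot: [1.0, 0.001, 0.001, -0.0]
contact_force: [-1.0, 0.2, 0.1]
opening: 0.998
```

Call:
send_rows(translation=[[0,1,0],[0,1,0],[0,1,0],[0,1,0],[0,1,0]], rotation=[[0,0,0],[0,0,0],[0,0,0],[0,0,0],[0,0,0]], grip=[85,85,85,85,85])

```text
time: 51.7
eef_pos: [0.5818, -0.0163, 0.2193]
tcp_rot: [1.0, 0.0, 0.001, 0.0]
contact_force: [-0.1, 0.8, 0.4]
opening: 0.995
```

Call:
send_rows(translation=[[0,1,0],[0,1,0],[0,1,0],[0,1,0],[0,1,0]], rotation=[[0,0,0],[0,0,0],[0,0,0],[0,0,0],[0,0,0]], grip=[85,85,85,85,85])

```text
time: 52.32
eef_pos: [0.5819, -0.1663, 0.2193]
tcp_rot: [1.0, 0.0, 0.0, 0.0]
contact_force: [0.1, 0.4, -0.5]
opening: 0.996
```

Call:
send_rows(translation=[[-0.5,1,0],[-0.5,1,0],[-1,1,0],[-1,1,0],[-1,1,0]], rotation=[[0,0,0],[0,0,0],[0,0,0],[0,0,0],[0,0,0]], grip=[85,85,85,85,85])

```text
time: 52.95
eef_pos: [0.4611, -0.3163, 0.2193]
tcp_rot: [1.0, 0.001, 0.0, 0.0]
contact_force: [0.3, -1.0, -0.3]
opening: 1.0
```

Call:
send_rows(translation=[[-1,1,0],[-1,1,0],[-1,1,0],[-1,1,0],[-1,1,0]], rotation=[[0,0,0],[0,0,0],[0,0,0],[0,0,0],[0,0,0]], grip=[85,85,85,85,85])

```text
time: 53.58
eef_pos: [0.3111, -0.4665, 0.2194]
tcp_rot: [1.0, 0.0, 0.0, 0.001]
contact_force: [-0.1, -0.7, 0.4]
opening: 0.997
```

```bash
python3 - <<'E'
from show import *
P=dict(saucer=(.616,-.009),salt=(.6185,-.009),cork=(.58,.24),mill=(.5815,.24),rack=(.461,.229,17),tumbler=(.461,.229),tray=(.598,-.266,0),grater=(.5975,-.266,-90))
o=show(P,"a",True,4,[("top",180,150,270,275),("top",290,130,380,205),("top",390,140,480,200),("scene",280,150,380,280),("scene",180,170,260,245),("scene",110,130,210,200)])
def pad(i,h,w): 
    i=i[:h,:w]; return cv2.copyMakeBorder(i,0,h-i.shape[0],0,w-i.shape[1],0)
cv2.imwrite("pics/f1.png",np.hstack([pad(o[0],520,360),pad(o[3],520,400)]))
cv2.imwrite("pics/f2.png",np.vstack([np.hstack([pad(o[1],300,360),pad(o[4],300,400)]),np.hstack([pad(o[2],280,360),pad(o[5],280,400)])]))
E
```

```text
(no output)
```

View pics/f1.png

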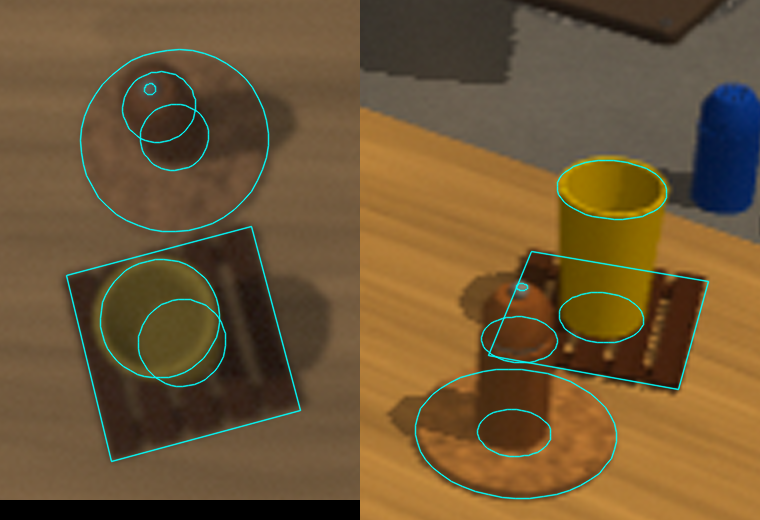

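View pics/f2.png

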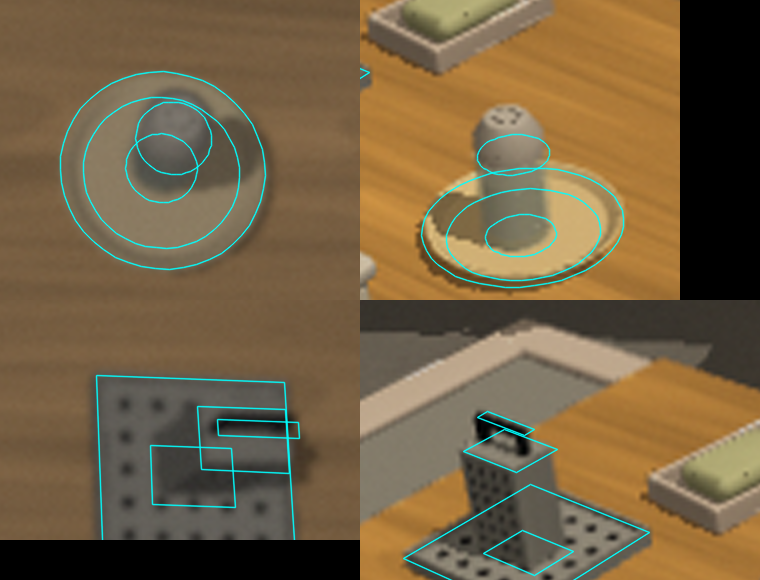

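All four stand upright on their own places, and the overlays agree to a few millimetres. The gripper is clear, so I'm handing in.

```bash
python3 -c "
from h import *
print(ctrl.get_state()['time'],ticket.sign_off())"
```

```text
the job is handed in; nothing more can be done
53.675 None
```

The job is done and handed in at 53.7 s, with no verdict reported. The tumbler is on the rack, the grater on the drip tray, the salt shaker on the saucer and the pepper mill on the cork mat. I placed them in the order asked, after parking the salt and the mill on clear board.

- **Last checks:** Pictures from both cameras show all four upright and let go, each within about 3–5 mm of the middle of its place, with the arm clear. The soap dish looked unmoved; I did not measure the white box again, but nothing went near it.
- **What disagreed:** The two cameras as given differed by about 1 cm, so I refined their poses against the board edges. About 2–4 mm of difference remained. The scene camera shows the grater a few millimetres off its modelled spot, while the top camera shows it about right.

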